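Pack the sound pantry tins into the carton and cull the crushed ones

ROBOT

A 7-joint arm with a two-finger parallel gripper is mounted at the origin on the work surface. World frame = base frame: x ahead of the robot, y to its left, z up, the work surface at z = 0. Lengths are in m, angles in rad, forces in N, time in s.
With the tool pointing down it reaches from about 0.425 to 0.925 m from the base axis. Payload 6.8 kg.
Tool frame: the origin (TCP) lies at the centre of the arm's flange, where the gripper is bolted on; the fingertips stand 173 mm ahead of it and the grasp point (between the pads) lies 155 mm ahead of it; z points along the fingers, y is the direction in which the jaws open and shut (so a half turn about z gives the same grasp; the last joint's range is limited). The gripper opens to 85 mm and grips with 20 to 120 N. Pads are 22 mm wide; open, the fingers measure 114 mm over their backs; the gripper's body (76 mm by 85 mm) begins 54 mm behind the grasp point. The pads swing forward as they close: fully open they stand 13 mm farther back than shut.
Start: joints at [1.075, 0.477, 0.022, 1.555, -0.011, 1.109, -0.083], TCP at [0.255, -0.625, 0.405] pointing down, gripper open.
Joint ranges: [-2.96, 2.96], [-0.34, 2.1], [-1.41, 1.46], [0.24, 2.44], [-1.37, 4.51], [0.17, 1.92], [-2.96, 2.96]. Speed limits (rad/s): [2.39, 2.39, 3.14, 3.14, 3.14, 3.14, 3.14].

INTERFACE

Orientations are given as a rotation vector (axis times angle).
In Python, from bench import r gives the robot as it stands. The module is installed in compiled form; this text tells all that it offers.
- The arm moves only by the shell command python3 -m creep 'ROWS' [OPENING] [FORCE]. ROWS is a JSON object of lists of equal length, an entry for each row: "linear": the shift along the tool's x, y, z in cm, a list of three; "rot": the turn, a rotation vector about the tool's x, y, z in rad, a list of three. A call has 1 to 20 rows; each row shifts and turns the commanded pose from where the row before left it, along the tool's axes as they then stand; what a row does not reach is not made up. A row lasts 1/12 s, in which the tool goes at most 41.7 mm and 7.16 degrees, less where a joint would pass 70% of its speed; a pose out of reach is approached as far as the arm can. A call with a gripper value outside its range is refused whole. OPENING is the closure, from -1 (fully open) to 1 (shut), so that 0 is half open, set as the call begins (- or left out, the last holds). The fingers move at their own pace and stop on an object; FORCE is the grip in N (left out, the last holds). Time passes only in rows, so rows that do not move let the fingers close. It gives the time, the measured TCP pose, the force and the opening at its end, in the units of the state.
- r.get_obs(): the state, without advancing time (a new reading comes with each control period).
- r.grab_frame(name): name is "side" or "top" or "wrist"; returns the picture (420x560x3 uint8, blue, green, red); there is no depth.
- r.get_calibration(name): a dict with "fx", "fy", "cx", "cy" (pixels), "pose" (4x4, takes a point from camera to world coordinates); the wrist camera has in their place "mount" (4x4, takes a point from camera to tool coordinates, whose origin is the TCP and whose axes are the flange's). Camera axes: x right, y down, z forward; pixel columns grow to the right and rows downward; lengths in m; the calibration is good to about 2 mm. A picture is of the moment at which its call begins: read the wrist's pose just before it. get_calibration takes no time and is no camera call.
- r.hand_in(): hands the job in, once; it reports no verdict.
Trained networks look in the newest picture that a camera, given by its name, has taken for a name from the list of things; names that differ only in an ending like _2 or _b are one class to them, and where a whole thing is asked for, a point or a joint stands for the part that bears it (a point fixed in the world has none). Each returns a list of dicts, best first, with "p" (0 to 1); they miss things now and then, are a little off and sometimes report something else, mostly with a low value. They report only what shows in the picture. A call takes as long as a camera call.
- r.cut_out(camera, label): "pixels" (420x560 bool, what is visible of it) and "uv" ([column, row] in pixels, amid what is visible of it).
The state is a dict: "clock": time; "joints": joint angles; "qvel": joint speeds; "tau": joint torques, N m; "tcp_pos": TCP position; "orientation": TCP orientation; "contact_force": force on the tool from outside, world axes, zero at the start; "moment": the same for the moment, N m; "grip_width": finger opening in m.
Only numpy, scipy, OpenCV 4.12 (cv2) and the standard library are available. Lean on these libraries where they do the work, as an engineer would, in place of code of your own. Each camera call takes 0.05 s, during which the arm holds its last target. There are 200 camera calls.

TASK

Pack the white lidded tins for the cabin: stand every tin whose corners are all square upright on the floor of the cardboard carton, arranged so that they all fit at once, and stand every tin with a crushed-in corner upright on the floor of the metal tray instead. There are five to seven tins on the counter; leave the jam jar and the other things where they stand.

Things in the scene. Friction and masses are not known exactly. Their poses are not given: they have to be found in the camera images.
- carton: Open cardboard carton, fixed to the counter; outside 210 (x) x 156 (y) x 70 mm tall, walls and floor 4 mm, so inside 202 x 148 mm and 66 mm deep. Origin at the centre of its underside. It stands on one side of the group of tins and the tray on the other; they may be swapped.
- tray: Shallow aluminium tray, fixed; outside 190 (x) x 125 (y) x 22 mm tall, walls and floor 4 mm. Origin at the centre of its underside.
- tin_long: White lidded tin with all corners square, 138 x 62 mm, 75 mm tall without its grip. Origin at the centre of the underside; x along its length, y across its 62 mm width. Wooden bar grip on mid-lid: 50 mm long (x), 12 mm thick (y), z = 75 to 103 mm; pinch it across y. May be absent.
- tin_mid_a: White lidded tin with all corners square, 88 x 62 mm, 75 mm tall without its grip. Origin at the centre of the underside; x along its length, y across its 62 mm width. Wooden bar grip on mid-lid: 40 mm long (x), 12 mm thick (y), z = 75 to 103 mm; pinch it across y. May be absent.
- tin_mid_b: White lidded tin with all corners square, 88 x 62 mm, 75 mm tall without its grip. Origin at the centre of the underside; x along its length, y across its 62 mm width. Wooden bar grip on mid-lid: 40 mm long (x), 12 mm thick (y), z = 75 to 103 mm; pinch it across y. May be absent.
- tin_short_a: White lidded tin with all corners square, 48 x 62 mm, 75 mm tall without its grip. Origin at the centre of the underside; x along its length, y across its 62 mm width. Wooden bar grip on mid-lid: 30 mm long (x), 12 mm thick (y), z = 75 to 103 mm; pinch it across y. May be absent.
- tin_short_b: White lidded tin with all corners square, 48 x 62 mm, 75 mm tall without its grip. Origin at the centre of the underside; x along its length, y across its 62 mm width. Wooden bar grip on mid-lid: 30 mm long (x), 12 mm thick (y), z = 75 to 103 mm; pinch it across y. May be absent.
- crushed_mid: White lidded tin with one upright corner (+x, +y) crushed in over its whole height, 26 mm back along either side, otherwise 88 x 62 mm and 75 mm tall. Origin at the centre of the underside; x along its length, y across its 62 mm width. Wooden bar grip on mid-lid: 40 mm long (x), 12 mm thick (y), z = 75 to 103 mm; pinch it across y. May be absent.
- crushed_short: White lidded tin with one upright corner (+x, +y) crushed in over its whole height, 22 mm back along either side, otherwise 48 x 62 mm and 75 mm tall. Origin at the centre of the underside; x along its length, y across its 62 mm width. Wooden bar grip on mid-lid: 30 mm long (x), 12 mm thick (y), z = 75 to 103 mm; pinch it across y. May be absent.
- jam_jar: Bystander: amber jam jar with a steel lid, 60 mm across, 70 mm tall, standing among the tins. Origin at the centre of its underside.
- mug: Bystander: blue mug, 76 mm across, 85 mm tall, at the back. Origin at the centre of its underside.
- tape: Bystander: grey roll of tape lying flat, 90 mm across, 24 mm tall, at the back. Origin at the centre of its underside.
- can: Bystander: steel food can, 72 mm across, 105 mm tall, at the back. Origin at the centre of its underside.
- tea_box: Bystander: red tea box, 70 x 130 x 80 mm tall, at the back. Origin at the centre of its underside.
- spray: Bystander: white plastic jar, 56 mm across, 95 mm tall, at the back. Origin at the centre of its underside.

How it is judged:
At the end, for the whole second after the job is handed in: Every sound tin present stands in the carton with its base within 6 mm of the carton's floor, upright within 0.08 rad and at rest; every crushed tin present stands in the tray likewise (x of tin_long in the frame of carton between -0.079 and 0.079 m and y of tin_long in the frame of carton between -0.059 and 0.059 m and z of each of tin_long, tin_mid_a, tin_mid_b, tin_short_a, tin_short_b in the frame of carton below 0.01 m and angle between each of tin_long, tin_mid_a, tin_mid_b, tin_short_a, tin_short_b, crushed_mid, crushed_short's own z axis and vertical below 0.08 rad and linear speed of each of tin_long, tin_mid_a, tin_mid_b, tin_short_a, tin_short_b, crushed_mid, crushed_short below 0.02 m/s and x of tin_mid_a in the frame of carton between -0.079 and 0.079 m and y of tin_mid_a in the frame of carton between -0.059 and 0.059 m and x of tin_mid_b in the frame of carton between -0.079 and 0.079 m and y of tin_mid_b in the frame of carton between -0.059 and 0.059 m and x of tin_short_a in the frame of carton between -0.079 and 0.079 m and y of tin_short_a in the frame of carton between -0.059 and 0.059 m and x of tin_short_b in the frame of carton between -0.079 and 0.079 m and y of tin_short_b in the frame of carton between -0.059 and 0.059 m and x of crushed_mid in the frame of tray between -0.075 and 0.075 m and y of crushed_mid in the frame of tray between -0.045 and 0.045 m and z of each of crushed_mid, crushed_short in the frame of tray below 0.01 m and x of crushed_short in the frame of tray between -0.075 and 0.075 m and y of crushed_short in the frame of tray between -0.045 and 0.045 m); the robot touches nothing.
It fails at once if the jam jar or another bystander is moved more than 5 cm or tipped over ((distance of jam_jar from where it was at the start of the episode above 0.05 m or angle between jam_jar's own z axis and vertical above 0.5 rad) or (distance of mug from where it was at the start of the episode above 0.05 m or angle between mug's own z axis and vertical above 0.5 rad) or (distance of tape from where it was at the start of the episode above 0.05 m or angle between tape's own z axis and vertical above 0.5 rad) or (distance of can from where it was at the start of the episode above 0.05 m or angle between can's own z axis and vertical above 0.5 rad) or (distance of tea_box from where it was at the start of the episode above 0.05 m or angle between tea_box's own z axis and vertical above 0.5 rad) or (distance of spray from where it was at the start of the episode above 0.05 m or angle between spray's own z axis and vertical above 0.5 rad)).
Of tin_long, tin_mid_a, tin_mid_b, tin_short_a, tin_short_b only 4 to 5 are there at a start; the rules pass over those that are not, and their reading is None.
Of crushed_mid, crushed_short only 1 to 2 are there at a start; the rules pass over those that are not, and their reading is None.
At some moment in a run one of tin_long, tin_mid_a, tin_mid_b, tin_short_a, tin_short_b, crushed_mid, crushed_short may be knocked a few centimetres aside while the robot is not near it.
It also fails if it takes over 210 s, if anything falls off the work surface, if the arm or the gripper's body presses on something with over 40 N, if the wrist force passes 120 N, or if a joint passes its speed limit or range.

## Working session

There is one attempt and no reset: what is moved stays moved. The work goes in short steps, Python scripts to look and compute and a shell command to move; the robot and the scene stay as the last step left them, time stands still between calls to the robot, and variables do not carry over. Pictures are saved under pics/ and viewed, about 12 in all and at most 16, crops included, and the job is handed in when it is done.

```bash
mkdir -p pics; ls
python3 - <<'E'
from bench import r
import cv2,numpy as np
o=r.get_obs();print({k:np.round(v,3).tolist() for k,v in o.items()})
for n in("top","side","wrist"):
    c=r.get_calibration(n);print(n,{k:np.round(v,3).tolist() for k,v in c.items()})
for n in ("top","side"): cv2.imwrite(f"pics/{n}0.png",r.grab_frame(n))
E
```

```text
pics
{'clock': 0.0, 'joints': [1.075, 0.478, 0.022, 1.556, -0.011, 1.109, -0.083], 'qvel': [0.001, -0.001, -0.001, 0.001, 0.001, -0.001, 0.001], 'tau': [-0.0, -59.645, 1.608, -28.119, 0.012, 0.009, 0.0], 'tcp_pos': [0.255, -0.625, 0.404], 'orientation': [-3.081, -0.605, 0.001], 'contact_force': [0.138, 0.973, -0.176], 'moment': [-0.056, -0.055, -0.022], 'grip_width': 0.085}
top {'fx': 445.117, 'fy': 445.117, 'cx': 277.284, 'cy': 211.415, 'pose': [[0.008, -0.989, 0.149, 0.466], [-1.0, -0.008, -0.003, 0.008], [0.004, -0.149, -0.989, 1.067], [0.0, 0.0, 0.0, 1.0]]}
side {'fx': 467.571, 'fy': 467.571, 'cx': 280.333, 'cy': 210.163, 'pose': [[0.998, -0.03, 0.052, 0.552], [-0.057, -0.745, 0.665, -0.769], [0.019, -0.667, -0.745, 0.892], [0.0, 0.0, 0.0, 1.0]]}
wrist {'fx': 335.327, 'fy': 335.327, 'cx': 286.14, 'cy': 204.927, 'mount': [[-0.001, -0.945, -0.327, 0.085], [1.0, -0.0, -0.0, -0.001], [0.0, -0.327, 0.945, 0.031], [0.0, 0.0, 0.0, 1.0]]}
```

View pics/top0.png

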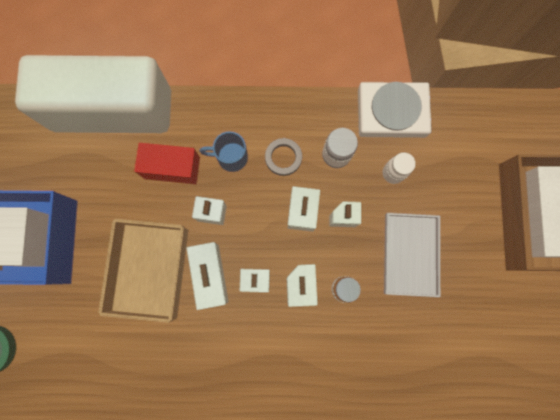

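View pics/side0.png

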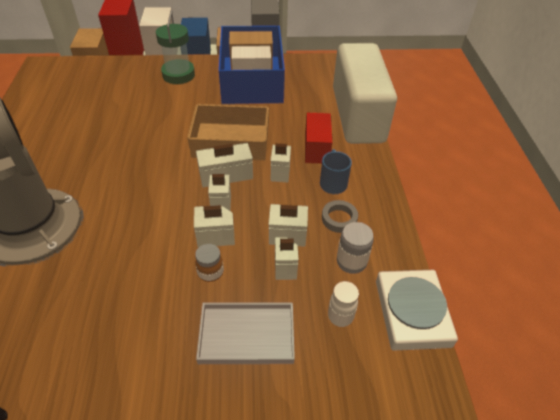

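```bash
cat > h.py <<'E'
from bench import r
import cv2,numpy as np
from scipy.optimize import minimize
from scipy.spatial.transform import Rotation as R
def box(L,W,H,z0=0,c=0):
    h=np.array([[-L,-W],[L,-W],[L,W],[-L,W]])/2
    if c: h=np.array([[-L/2,-W/2],[L/2,-W/2],[L/2,W/2-c],[L/2-c,W/2],[-L/2,W/2]])
    return np.vstack([np.c_[h,np.full(len(h),z)] for z in (z0,z0+H)])
def tin(L,g,c=0): return [box(L,.062,.075,0,c),box(g,.012,.028,.075)]
M={'tin_long':tin(.138,.05),'tin_mid_a':tin(.088,.04),'tin_short_a':tin(.048,.03),
 'crushed_mid':tin(.088,.04,.026),'crushed_short':tin(.048,.03,.022),
 'carton':[box(.21,.156,.07)],'tray':[box(.19,.125,.022)]}
def campose(cam):
    c=r.get_calibration(cam)
    if 'pose' in c: return c,np.array(c['pose'])
    o=r.get_obs();T=np.eye(4);T[:3,:3]=R.from_rotvec(o['orientation']).as_matrix();T[:3,3]=o['tcp_pos']
    return c,T@np.array(c['mount'])
def proj(P,c,T):
    q=(P-T[:3,3])@T[:3,:3]; return np.c_[c['fx']*q[:,0]/q[:,2]+c['cx'],c['fy']*q[:,1]/q[:,2]+c['cy']]
def ray(uv,z,c,T):
    d=T[:3,:3]@np.array([(uv[0]-c['cx'])/c['fx'],(uv[1]-c['cy'])/c['fy'],1]);return T[:3,3]+d*(z-T[2,3])/d[2]
def place(P,s):
    k,n=np.cos(s[2]),np.sin(s[2]);return np.c_[k*P[:,0]-n*P[:,1]+s[0],n*P[:,0]+k*P[:,1]+s[1],P[:,2]+(s[3] if len(s)>3 else 0)]
def fit(mask,name,c,T,s0,z=0):
    mm=cv2.GaussianBlur(mask.astype(np.float32),(0,0),1)
    def cost(s):
        im=np.zeros(mask.shape,np.uint8)
        for P in M[name]:
            h=cv2.convexHull(proj(place(P,[*s,z]),c,T).astype(np.float32))
            cv2.fillConvexPoly(im,np.round(h*16).astype(np.int32),255,cv2.LINE_AA,4)
        return np.abs(cv2.GaussianBlur(im/np.float32(255),(0,0),1)-mm).sum()/mask.sum()
    best=None
    for y in (s0[2],) if len(s0)>2 else (0,-.2,.2,np.pi,np.pi+.2,np.pi-.2)if 'crush' in name else(0,-.2,.2):
        a=np.array([s0[0],s0[1],y])
        m=minimize(cost,a,method='Nelder-Mead',options=dict(initial_simplex=a+np.array([[0,0,0],[.015,0,0],[0,.015,0],[0,0,.15]]),xatol=1e-4,fatol=1e-4))
        if best is None or m.fun<best.fun: best=m
    return best
def find(cam,name,zc=.05,z=0,pmin=.3,s0=None):
    c,T=campose(cam);out=[]
    for d in r.cut_out(cam,name):
        if d['p']<pmin: continue
        p=ray(d['uv'],zc,c,T); m=fit(np.asarray(d['pixels']),name,c,T,s0 or p[:2],z)
        out.append((d['p'],np.round(d['uv']),np.round(m.x,4),round(float(m.fun),3)))
    return out
E
python3 - <<'E'
from h import *
r.grab_frame('top')
for n in M:
    for f in find('top',n): print(n,*f)
c,T=campose('top')
for d in r.cut_out('top','jam_jar')[:2]: print('jar',d['p'],d['uv'],ray(d['uv'],.06,c,T))
print(r.get_obs()['clock'])
E
```

```text
tin_long 0.8 [206. 273.] [0.4701 0.1613 0.2257] 0.088
tin_mid_a 0.96 [304. 207.] [ 0.6241 -0.0542 -0.1561] 0.108
tin_mid_a 0.38 [303. 286.] [ 0.452  -0.0495  0.0868] 0.153
tin_short_a 0.86 [208. 212.] [ 0.6191  0.1639 -0.2411] 0.171
tin_short_a 0.73 [257. 278.] [ 0.461   0.0539 -0.0339] 0.1
crushed_mid 0.76 [301. 286.] [ 0.4524 -0.0496  0.0667] 0.075
crushed_short 0.71 [348. 216.] [ 0.614  -0.1506  0.0553] 0.092
crushed_short 0.43 [301. 208.] [ 0.6355 -0.0554 -0.0022] 0.39
carton 0.72 [141. 270.] [ 0.4829  0.3071 -0.0899] 0.013
tray 0.75 [412. 255.] [ 0.5246 -0.3133 -0.0631] 0.051
jar 0.89 [344.9, 288.9] [ 0.44369835 -0.14702648  0.06      ]
jar 0.38 [338.7, 148.5] [ 0.7671397  -0.13728616  0.06      ]
0.55
```

```bash
cat >> h.py <<'E'
def goto(x,y,z,yaw,o=None):
    o=o or r.get_obs();Rc=R.from_rotvec(o['orientation']);cur=np.arctan2(*Rc.as_matrix()[[1,0],0])
    yaw=cur+(yaw-cur+np.pi/2)%np.pi-np.pi/2
    Rd=R.from_euler('z',yaw)*R.from_euler('x',np.pi)
    rv=(Rc.inv()*Rd).as_rotvec();d=Rd.inv().apply(np.array([x,y,z])-o['tcp_pos'])*100
    print('t',round(o['clock'],1),'rot',np.round(rv,3),'lin cm',np.round(d,2),'rows>=',int(np.ceil(np.linalg.norm(d)/3.6)),'q7',round(o['joints'][6],2),'w',round(o['grip_width'],4),'f',np.round(o['contact_force'],1))
E
python3 -c "
from h import *
goto(.614,-.15,.40,.055)"
```

```text
t 0.6 rot [ 0.    -0.     0.333] lin cm [ 38.43 -45.44   0.47] rows>= 17 q7 -0.08 w 0.0852 f [0.5 0.4 0. ]
```

```bash
python3 -m creep '{"linear":[[0,0,0],[0,0,0],[0,0,0],[0,0,0]],"rot":[[0,0,0.083],[0,0,0.083],[0,0,0.083],[0,0,0.083]]}' - 40; python3 -m creep '{"linear":[[1.92,-2.27,0],[1.92,-2.27,0],[1.92,-2.27,0],[1.92,-2.27,0],[1.92,-2.27,0],[1.92,-2.27,0],[1.92,-2.27,0],[1.92,-2.27,0],[1.92,-2.27,0],[1.92,-2.27,0],[1.92,-2.27,0],[1.92,-2.27,0],[1.92,-2.27,0],[1.92,-2.27,0],[1.92,-2.27,0],[1.92,-2.27,0],[1.92,-2.27,0],[1.92,-2.27,0],[1.92,-2.27,0],[1.92,-2.27,0]],"rot":[[0,0,0],[0,0,0],[0,0,0],[0,0,0],[0,0,0],[0,0,0],[0,0,0],[0,0,0],[0,0,0],[0,0,0],[0,0,0],[0,0,0],[0,0,0],[0,0,0],[0,0,0],[0,0,0],[0,0,0],[0,0,0],[0,0,0],[0,0,0]]}'
cat >> h.py <<'E'
def look(name,s0,pic=None):
    im=r.grab_frame('wrist')
    if pic: cv2.imwrite(f'pics/{pic}.png',im)
    fs=find('wrist',name,.05,pmin=.2)
    for f in fs: print(name,*f)
    fs=[f for f in fs if np.hypot(*(f[2][:2]-s0[:2]))<.05]
    if fs:
        b=min(fs,key=lambda f:f[3]);print('grasp:',b[2]);goto(b[2][0],b[2][1],.252,b[2][2])
E
python3 -c "
from h import *
look('crushed_short',[.614,-.15],'w1')"
```

```text
clock: 0.88
tcp_pos: [0.2553, -0.6249, 0.4047]
orientation: [3.141, 0.081, 0.0]
contact_force: [-0.3, 0.1, -0.5]
grip_width: 0.0857
clock: 2.55
tcp_pos: [0.6141, -0.149, 0.4049]
orientation: [3.14, 0.087, 0.001]
contact_force: [-0.2, -0.6, -0.6]
grip_width: 0.0855
crushed_short 0.93 [294. 177.] [ 0.6203 -0.1426 -0.0097] 0.023
grasp: [ 0.6203 -0.1426 -0.0097]
t 2.6 rot [-0.003 -0.002  0.074] lin cm [ 0.43 -0.15 15.27] rows>= 5 q7 -1.42 w 0.0852 f [0.9 0.2 0.6]
```

View pics/w1.png

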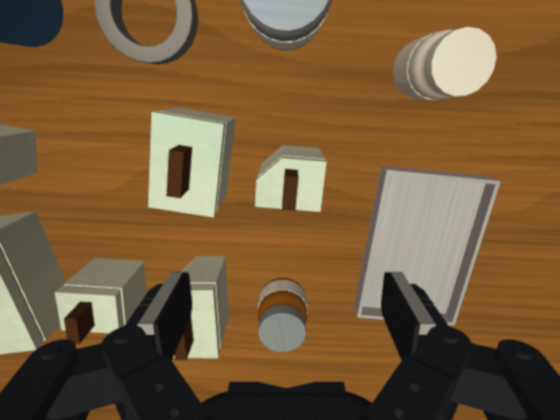

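```bash
python3 - <<'E'
s=open('h.py').read()
s=s.replace("def campose(cam):","OBS=None\ndef campose(cam):").replace("o=r.get_obs();T=np.eye","o=OBS or r.get_obs();T=np.eye")
s=s.replace("    im=r.grab_frame('wrist')","    global OBS;OBS=r.get_obs();im=r.grab_frame('wrist')")
open('h.py','w').write(s)
E
python3 -c "
from h import *
look('crushed_short',[.614,-.15])
for n in ('tray',):
  for f in find('wrist',n): print(n,*f)
for n in ('tin_mid_a','tin_short_a','crushed_mid'):
  for f in find('wrist',n,pmin=.3): print(n,*f)
"
```

```text
crushed_short 0.83 [298. 182.] [ 0.6161 -0.1508 -0.0182] 0.042
crushed_short 0.44 [ 21. 149.] [ 0.6211  0.1635 -0.1303] 0.019
grasp: [ 0.6161 -0.1508 -0.0182]
t 2.8 rot [-0.     0.     0.076] lin cm [ 0.24  0.15 15.25] rows>= 5 q7 -1.42 w 0.085 f [ 1.  -0.4 -0.7]
tray 0.63 [430. 238.] [ 0.5247 -0.3128 -0.0437] 0.209
tin_mid_a 0.86 [194. 161.] [ 0.6271 -0.0547 -0.1114] 0.023
tin_mid_a 0.55 [454.  70.] [ 0.7452 -0.2811  0.1095] 0.829
tin_short_a 0.6 [104. 294.] [0.463 0.055 0.086] 0.101
crushed_mid 0.6 [210. 313.] [ 0.4556 -0.0576 -0.1654] 0.44
```

```bash
python3 -m creep '{"linear":[[0.2,0.15,0],[0,0,3],[0,0,3],[0,0,3],[0,0,3],[0,0,3.2],[0,0,0],[0,0,0]],"rot":[[0,0,0.07],[0,0,0],[0,0,0],[0,0,0],[0,0,0],[0,0,0],[0,0,0],[0,0,0]]}' 0; python3 -m creep '{"linear":[[0,0,0],[0,0,0],[0,0,0],[0,0,0],[0,0,0],[0,0,0],[0,0,0],[0,0,0]],"rot":[[0,0,0],[0,0,0],[0,0,0],[0,0,0],[0,0,0],[0,0,0],[0,0,0],[0,0,0]]}' 1 60
```

```text
clock: 3.62
tcp_pos: [0.6147, -0.1526, 0.2517]
orientation: [3.141, -0.025, -0.004]
contact_force: [-0.1, -0.3, 0.7]
grip_width: 0.0427
clock: 4.28
tcp_pos: [0.6159, -0.1518, 0.2542]
orientation: [3.141, -0.023, 0.003]
contact_force: [-0.6, -1.1, 6.3]
grip_width: 0.0108
```

```bash
python3 -m creep '{"linear":[[0,0,-1],[0,0,-2],[0,0,-3],[0,0,-3],[0,0,-3],[0,0,0]],"rot":[[0,0,0],[0,0,0],[0,0,0],[0,0,0],[0,0,0],[0,0,0]]}'; python3 -c "
from h import *
goto(.5696,-.315,.374,-.05)"
```

```text
clock: 4.78
tcp_pos: [0.617, -0.1518, 0.38]
orientation: [3.14, -0.023, 0.016]
contact_force: [1.8, -0.9, -1.5]
grip_width: 0.0105
t 4.8 rot [ 0.001 -0.01   0.036] lin cm [-3.92 16.54  0.6 ] rows>= 5 q7 -1.48 w 0.0105 f [ 1.8 -0.9 -1.5]
```

```bash
python3 -m creep '{"linear":[[-0.4,1.6,0],[-0.8,3.2,0],[-0.8,3.2,0],[-0.8,3.2,0],[-0.8,3.2,0],[-0.4,2.1,0],[0,0,0],[0,0,0],[0,0,0]],"rot":[[0,0,0.035],[0,0,0],[0,0,0],[0,0,0],[0,0,0],[0,0,0],[0,0,0],[0,0,0],[0,0,0]]}'; python3 -c "
from h import *
goto(.5696,-.315,.258,-.05)
cv2.imwrite('pics/w2.png',r.grab_frame('wrist'))"
```

```text
clock: 5.53
tcp_pos: [0.5676, -0.314, 0.3719]
orientation: [-3.139, 0.078, 0.002]
contact_force: [0.1, 0.9, -0.3]
grip_width: 0.0104
t 5.5 rot [-0.001  0.001  0.001] lin cm [ 0.2   0.09 11.39] rows>= 4 q7 -1.23 w 0.0104 f [ 0.1  0.9 -0.3]
```

View pics/w2.png

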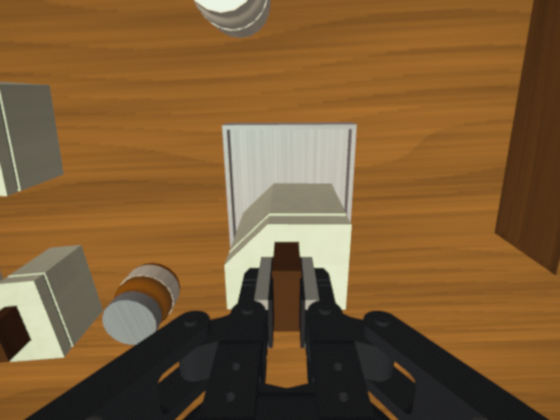

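```bash
python3 -m creep '{"linear":[[0.2,0.1,3],[0,0,3],[0,0,2.5],[0,0,1.5],[0,0,0.7],[0,0,0.4],[0,0,0.3],[0,0,0],[0,0,0]],"rot":[[0,0,0],[0,0,0],[0,0,0],[0,0,0],[0,0,0],[0,0,0],[0,0,0],[0,0,0],[0,0,0]]}'
```

```text
clock: 6.33
tcp_pos: [0.5704, -0.3157, 0.2598]
orientation: [3.14, -0.077, 0.003]
contact_force: [-0.1, 0.3, -1.9]
grip_width: 0.0106
```

```bash
python3 -m creep '{"linear":[[0,0,0.1],[0,0,0.1],[0,0,0],[0,0,0]],"rot":[[0,0,0],[0,0,0],[0,0,0],[0,0,0]]}'
```

```text
clock: 6.67
tcp_pos: [0.5703, -0.3159, 0.2582]
orientation: [3.14, -0.078, 0.003]
contact_force: [-1.1, 0.1, 5.9]
grip_width: 0.011
```

```bash
python3 -m creep '{"linear":[[0,0,0],[0,0,0],[0,0,0],[0,0,0],[0,0,-2],[0,0,-3],[0,0,-3],[0,0,-3],[0,0,-2],[0,0,0],[0,0,0]],"rot":[[0,0,0],[0,0,0],[0,0,0],[0,0,0],[0,0,0],[0,0,0],[0,0,0],[0,0,0],[0,0,0],[0,0,0],[0,0,0]]}' -0.2; python3 -c "
from h import *
goto(.4524,-.0496,.39,.067)"
```

```text
clock: 7.58
tcp_pos: [0.5701, -0.3158, 0.3881]
orientation: [3.14, -0.078, 0.004]
contact_force: [-0.1, -0.2, -1.0]
grip_width: 0.051
t 7.6 rot [ 0.001 -0.003 -0.116] lin cm [ -9.96 -27.35  -0.19] rows>= 9 q7 -1.23 w 0.051 f [-0.1 -0.2 -1. ]
```

```bash
python3 -m creep '{"linear":[[0,0,0],[-1,-2.7,0],[-1,-2.7,0],[-1,-2.7,0],[-1,-2.7,0],[-1,-2.7,0],[-1,-2.7,0],[-1,-2.7,0],[-1,-2.7,0],[-1,-2.7,0],[-1,-2.7,0],[0,0,0],[0,0,0],[0,0,0]],"rot":[[0,0,-0.116],[0,0,0],[0,0,0],[0,0,0],[0,0,0],[0,0,0],[0,0,0],[0,0,0],[0,0,0],[0,0,0],[0,0,0],[0,0,0],[0,0,0],[0,0,0]]}'; python3 -c "
from h import *
look('crushed_mid',[.4524,-.05],'w3')"
```

```text
clock: 8.75
tcp_pos: [0.4519, -0.0534, 0.386]
orientation: [3.14, 0.105, -0.002]
contact_force: [0.2, -0.1, 0.5]
grip_width: 0.0509
crushed_mid 0.56 [286. 186.] [ 0.4526 -0.0495  0.0643] 0.028
grasp: [ 0.4526 -0.0495  0.0643]
t 8.8 rot [0.    0.001 0.001] lin cm [ 0.06 -0.45 13.42] rows>= 4 q7 -1.56 w 0.0512 f [ 0.5 -1.  -0.6]
```

View pics/w3.png

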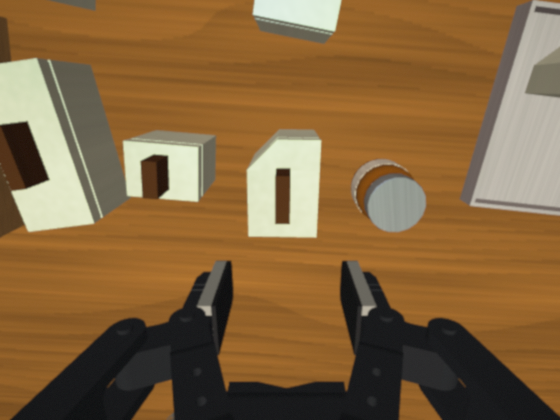

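```bash
python3 -m creep '{"linear":[[0,-0.3,3],[0,0,3],[0,0,3],[0,0,3],[0,0,1.1],[0,0,0],[0,0,0]],"rot":[[0,0,0],[0,0,0],[0,0,0],[0,0,0],[0,0,0],[0,0,0],[0,0,0]]}' 0; python3 -m creep '{"linear":[[0,0,0],[0,0,0],[0,0,0],[0,0,0],[0,0,0],[0,0,0],[0,0,0],[0,0,0],[0,0,-1],[0,0,-2],[0,0,-3],[0,0,-3],[0,0,-3],[0,0,0],[0,0,0]],"rot":[[0,0,0],[0,0,0],[0,0,0],[0,0,0],[0,0,0],[0,0,0],[0,0,0],[0,0,0],[0,0,0],[0,0,0],[0,0,0],[0,0,0],[0,0,0],[0,0,0],[0,0,0]]}' 1 60;  python3 -c "
from h import *
goto(.484,-.311,.374,-.05)"
```

```text
clock: 9.43
tcp_pos: [0.452, -0.0507, 0.2552]
orientation: [-3.14, -0.103, 0.003]
contact_force: [0.1, -0.8, 0.8]
grip_width: 0.0426
clock: 10.68
tcp_pos: [0.4519, -0.0498, 0.3774]
orientation: [3.139, 0.105, 0.006]
contact_force: [0.7, 0.1, -4.3]
grip_width: 0.0109
t 10.7 rot [ 0.    -0.004  0.117] lin cm [ 4.51 25.92  0.34] rows>= 8 q7 -1.58 w 0.0109 f [ 0.7  0.1 -4.3]
```

```bash
python3 -m creep '{"linear":[[0,0,0],[0.5,2.9,0],[0.5,2.9,0],[0.5,2.9,0],[0.5,2.9,0],[0.5,2.9,0],[0.5,2.9,0],[0.5,2.9,0],[0.5,2.9,0],[0.6,2.7,0],[0,0,0],[0,0,0],[0,0,0]],"rot":[[0,0,0.117],[0,0,0],[0,0,0],[0,0,0],[0,0,0],[0,0,0],[0,0,0],[0,0,0],[0,0,0],[0,0,0],[0,0,0],[0,0,0],[0,0,0]]}'; python3 -c "
from h import *
goto(.485,-.311,.258,-.05)
cv2.imwrite('pics/w4.png',r.grab_frame('wrist'))"
```

```text
clock: 11.77
tcp_pos: [0.4843, -0.31, 0.3739]
orientation: [-3.138, 0.078, 0.005]
contact_force: [0.2, 0.2, -3.6]
grip_width: 0.0109
t 11.8 rot [-0.002  0.003  0.   ] lin cm [ 0.08  0.1  11.59] rows>= 4 q7 -1.17 w 0.0109 f [ 0.2  0.2 -3.6]
```

View pics/w4.png

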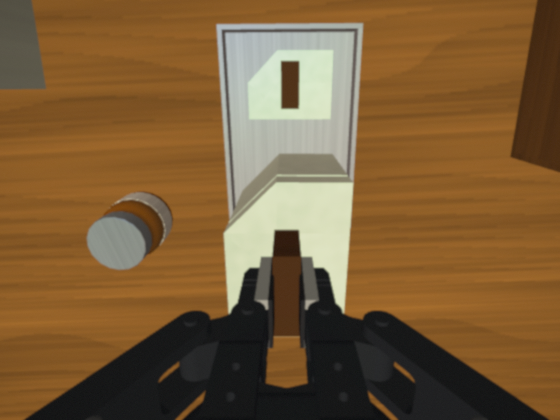

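```bash
python3 -m creep '{"linear":[[0.1,0.1,3],[0,0,3],[0,0,2.5],[0,0,1.5],[0,0,0.7],[0,0,0.4],[0,0,0.3],[0,0,0.1],[0,0,0],[0,0,0]],"rot":[[0,0,0],[0,0,0],[0,0,0],[0,0,0],[0,0,0],[0,0,0],[0,0,0],[0,0,0],[0,0,0],[0,0,0]]}'
```

```text
clock: 12.65
tcp_pos: [0.4861, -0.3121, 0.2617]
orientation: [3.14, -0.079, 0.002]
contact_force: [0.1, -0.7, -2.8]
grip_width: 0.0104
```

```bash
python3 -m creep '{"linear":[[0,0,0.1],[0,0,0.1],[0,0,0.1],[0,0,0],[0,0,0]],"rot":[[0,0,0],[0,0,0],[0,0,0],[0,0,0],[0,0,0]]}'
```

```text
clock: 13.07
tcp_pos: [0.4861, -0.3122, 0.261]
orientation: [3.14, -0.08, 0.003]
contact_force: [-7.7, 4.3, 20.0]
grip_width: 0.0105
```

```bash
python3 -m creep '{"linear":[[0,0,0],[0,0,0],[0,0,0],[0,0,0],[0,0,-2],[0,0,-3],[0,0,-3],[0,0,-3],[0,0,-2],[0,0,0],[0,0,0]],"rot":[[0,0,0],[0,0,0],[0,0,0],[0,0,0],[0,0,0],[0,0,0],[0,0,0],[0,0,0],[0,0,0],[0,0,0],[0,0,0]]}' -0.2; python3 -c "
from h import *
goto(.6271,-.0547,.39,-.12)
cv2.imwrite('pics/w5.png',r.grab_frame('wrist'))"
```

```text
clock: 13.98
tcp_pos: [0.486, -0.3121, 0.3887]
orientation: [3.139, -0.079, 0.004]
contact_force: [-0.7, 0.8, -1.0]
grip_width: 0.0513
t 14.0 rot [ 0.001 -0.002  0.07 ] lin cm [ 10.92 -27.25  -0.13] rows>= 9 q7 -1.17 w 0.0513 f [-0.7  0.8 -1. ]
```

View pics/w5.png

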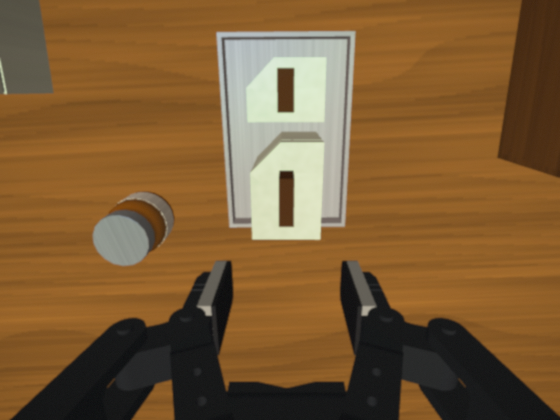

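```bash
python3 -c "
from h import *
import h
h.OBS=r.get_obs();r.grab_frame('wrist')
for z in (.004,.026):
  for n in ('crushed_mid','crushed_short'):
    for f in find('wrist',n,.06,z): print(z,n,*f)
im=r.grab_frame('side')[250:400,150:350];cv2.imwrite('pics/s1.png',cv2.resize(im,None,fx=4,fy=4,interpolation=2))
"
```

```text
0.004 crushed_mid 0.74 [289. 189.] [ 0.4864 -0.3115 -0.0405] 0.029
0.004 crushed_short 0.68 [291.  90.] [ 0.5704 -0.3154 -0.0661] 0.044
0.026 crushed_mid 0.74 [289. 189.] [ 0.489  -0.3118  0.0291] 0.183
0.026 crushed_short 0.68 [291.  90.] [ 0.5681 -0.3142 -0.011 ] 0.216
```

View pics/s1.png

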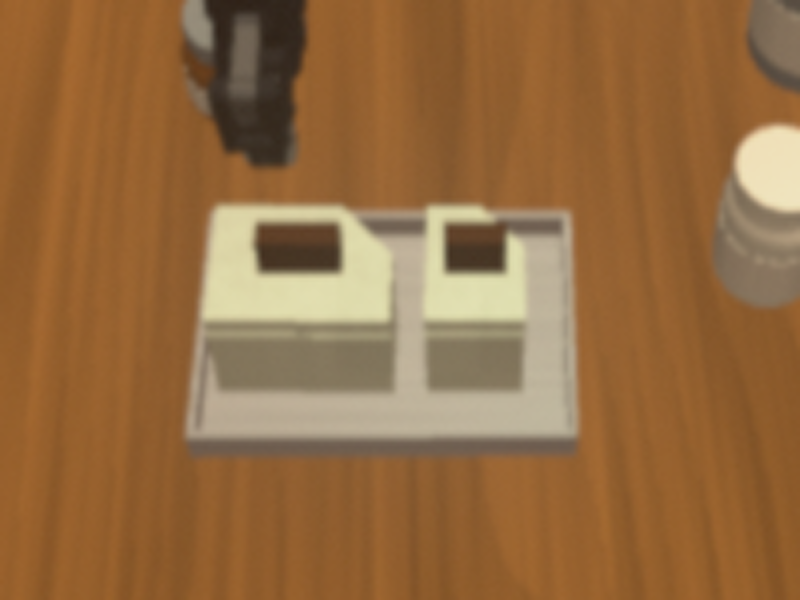

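```bash
python3 -m creep '{"linear":[[0,0,0],[1.1,-2.7,0],[1.1,-2.7,0],[1.1,-2.7,0],[1.1,-2.7,0],[1.1,-2.7,0],[1.1,-2.7,0],[1.1,-2.7,0],[1.1,-2.7,0],[1.1,-2.7,0],[1.1,-2.7,0],[0,0,0],[0,0,0],[0,0,0]],"rot":[[0,0,0.07],[0,0,0],[0,0,0],[0,0,0],[0,0,0],[0,0,0],[0,0,0],[0,0,0],[0,0,0],[0,0,0],[0,0,0],[0,0,0],[0,0,0],[0,0,0]]}'; python3 -c "
from h import *
look('tin_mid_a',[.627,-.055])"
```

```text
clock: 15.5
tcp_pos: [0.6271, -0.0577, 0.3871]
orientation: [3.135, -0.189, -0.002]
contact_force: [0.0, -0.4, 0.0]
grip_width: 0.0512
tin_mid_a 0.72 [283. 184.] [ 0.6265 -0.0545 -0.1112] 0.035
grasp: [ 0.6265 -0.0545 -0.1112]
t 15.6 rot [ 0.001  0.001 -0.011] lin cm [-0.09 -0.42 13.54] rows>= 4 q7 -1.75 w 0.0513 f [ 0.7 -0.1  0.5]
```

```bash
python3 -m creep '{"linear":[[0,-0.35,3],[0,0,3],[0,0,3],[0,0,3],[0,0,1.2],[0,0,0],[0,0,0]],"rot":[[0,0,-0.01],[0,0,0],[0,0,0],[0,0,0],[0,0,0],[0,0,0],[0,0,0]]}' 0; python3 -m creep '{"linear":[[0,0,0],[0,0,0],[0,0,0],[0,0,0],[0,0,0],[0,0,0],[0,0,0],[0,0,0],[0,0,-1],[0,0,-2],[0,0,-3],[0,0,-3],[0,0,-3],[0,0,-2],[0,0,0],[0,0,0]],"rot":[[0,0,0],[0,0,0],[0,0,0],[0,0,0],[0,0,0],[0,0,0],[0,0,0],[0,0,0],[0,0,0],[0,0,0],[0,0,0],[0,0,0],[0,0,0],[0,0,0],[0,0,0],[0,0,0]]}' 1 60;  python3 -c "
from h import *
goto(.435,.2763,.395,-.09)"
```

```text
clock: 16.18
tcp_pos: [0.6279, -0.0545, 0.2561]
orientation: [3.136, -0.175, -0.0]
contact_force: [0.7, 0.3, 1.0]
grip_width: 0.0427
clock: 17.52
tcp_pos: [0.6277, -0.0534, 0.3969]
orientation: [-3.137, 0.173, -0.003]
contact_force: [-0.3, -0.5, -3.4]
grip_width: 0.0106
t 17.5 rot [-0.    -0.002 -0.02 ] lin cm [-22.15 -31.1    0.19] rows>= 11 q7 -1.74 w 0.0106 f [-0.3 -0.5 -3.4]
```

```bash
python3 -m creep '{"linear":[[-1.1,-1.55,0],[-1.85,-2.6,0],[-1.85,-2.6,0],[-1.85,-2.6,0],[-1.85,-2.6,0],[-1.85,-2.6,0],[-1.85,-2.6,0],[-1.85,-2.6,0],[-1.85,-2.6,0],[-1.85,-2.6,0],[-1.85,-2.6,0],[-1.85,-2.6,0],[-0.7,-0.95,0],[0,0,0],[0,0,0],[0,0,0]],"rot":[[0,0,-0.02],[0,0,0],[0,0,0],[0,0,0],[0,0,0],[0,0,0],[0,0,0],[0,0,0],[0,0,0],[0,0,0],[0,0,0],[0,0,0],[0,0,0],[0,0,0],[0,0,0],[0,0,0]]}'; python3 -c "
from h import *
import h
h.OBS=r.get_obs();im=r.grab_frame('wrist');goto(.435,.2763,.258,-.09)
c,T=campose('wrist')
P=box(.21,.156,.07);uv=proj(place(P,[.4829,.3071,-.09]),c,T)
for i in range(4): cv2.line(im,tuple(uv[4+i].astype(int)),tuple(uv[4+(i+1)%4].astype(int)),(255,0,255),1)
cv2.imwrite('pics/w6.png',im)"
```

```text
clock: 18.85
tcp_pos: [0.4357, 0.275, 0.3945]
orientation: [3.136, -0.143, -0.002]
contact_force: [-0.6, -0.2, -1.8]
grip_width: 0.0107
t 18.9 rot [ 0.002  0.001 -0.002] lin cm [-0.12 -0.14 13.68] rows>= 4 q7 -2.43 w 0.0107 f [-0.2 -0.6 -1.8]
```

View pics/w6.png

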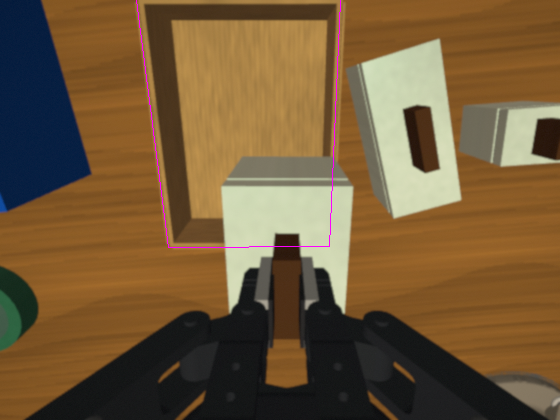

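```bash
python3 -m creep '{"linear":[[-0.1,-0.1,3],[0,0,3],[0,0,3],[0,0,2],[0,0,1.2],[0,0,0.6],[0,0,0.4],[0,0,0.2],[0,0,0.1],[0,0,0],[0,0,0]],"rot":[[0,0,0],[0,0,0],[0,0,0],[0,0,0],[0,0,0],[0,0,0],[0,0,0],[0,0,0],[0,0,0],[0,0,0],[0,0,0]]}';python3 -m creep '{"linear":[[0,0,0.1],[0,0,0],[0,0,0]],"rot":[[0,0,0],[0,0,0],[0,0,0]]}'
```

```text
clock: 19.82
tcp_pos: [0.4352, 0.2774, 0.2617]
orientation: [-3.137, 0.142, -0.003]
contact_force: [-0.4, 0.1, -2.5]
grip_width: 0.0104
clock: 20.07
tcp_pos: [0.4351, 0.2774, 0.2615]
orientation: [-3.138, 0.142, -0.003]
contact_force: [-4.0, -3.8, 11.8]
grip_width: 0.0104
```

```bash
python3 -m creep '{"linear":[[0,0,0],[0,0,0],[0,0,0],[0,0,0],[0,0,-2],[0,0,-3],[0,0,-3],[0,0,-3],[0,0,-2],[0,0,0],[0,0,0]],"rot":[[0,0,0],[0,0,0],[0,0,0],[0,0,0],[0,0,0],[0,0,0],[0,0,0],[0,0,0],[0,0,0],[0,0,0],[0,0,0]]}' -0.2; python3 -c "
from h import *
goto(.4701,.1613,.39,.21)"
```

```text
clock: 20.98
tcp_pos: [0.4348, 0.2775, 0.3907]
orientation: [-3.137, 0.142, -0.004]
contact_force: [0.3, -0.3, -0.2]
grip_width: 0.0511
t 21.0 rot [-0.001 -0.002 -0.3  ] lin cm [ 1.03 12.1   0.07] rows>= 4 q7 -2.44 w 0.0511 f [ 0.3 -0.3 -0.2]
```

```bash
python3 -m creep '{"linear":[[0,0,0],[0,0,0],[0,0,0],[0.2,2.4,0],[0.2,2.4,0],[0.2,2.4,0],[0.2,2.4,0],[0.2,2.5,0],[0,0,0],[0,0,0],[0,0,0]],"rot":[[0,0,-0.1],[0,0,-0.1],[0,0,-0.1],[0,0,0],[0,0,0],[0,0,0],[0,0,0],[0,0,0],[0,0,0],[0,0,0],[0,0,0]]}'; python3 -c "
from h import *
look('tin_long',[.47,.16],'w7')"
```

```text
clock: 21.9
tcp_pos: [0.4692, 0.1614, 0.3886]
orientation: [3.124, 0.329, -0.003]
contact_force: [0.3, 0.2, 0.9]
grip_width: 0.0513
tin_long 0.84 [287. 177.] [0.4723 0.1624 0.1949] 0.027
grasp: [0.4723 0.1624 0.1949]
t 22.0 rot [-0.     0.001  0.017] lin cm [ 0.32  0.04 13.71] rows>= 4 q7 -1.89 w 0.0513 f [-1.2 -0.5 -0.1]
```

```bash
python3 -m creep '{"linear":[[0.3,0,3],[0,0,3],[0,0,3],[0,0,3],[0,0,1.4],[0,0,0],[0,0,0]],"rot":[[0,0,0.017],[0,0,0],[0,0,0],[0,0,0],[0,0,0],[0,0,0],[0,0,0]]}' 0; python3 -m creep '{"linear":[[0,0,0],[0,0,0],[0,0,0],[0,0,0],[0,0,0],[0,0,0],[0,0,0],[0,0,0],[0,0,-1],[0,0,-2],[0,0,-3],[0,0,-3],[0,0,-3],[0,0,-2],[0,0,0],[0,0,0]],"rot":[[0,0,0],[0,0,0],[0,0,0],[0,0,0],[0,0,0],[0,0,0],[0,0,0],[0,0,0],[0,0,0],[0,0,0],[0,0,0],[0,0,0],[0,0,0],[0,0,0],[0,0,0],[0,0,0]]}' 1 80;  python3 -c "
from h import *
goto(.4581,.3445,.395,-.09)"
```

```text
clock: 22.58
tcp_pos: [0.4721, 0.1626, 0.2553]
orientation: [-3.127, -0.305, 0.003]
contact_force: [-0.3, -0.0, 1.2]
grip_width: 0.0426
clock: 23.92
tcp_pos: [0.4723, 0.1616, 0.3966]
orientation: [-3.127, -0.302, -0.004]
contact_force: [-0.2, -0.1, -4.9]
grip_width: 0.0107
t 23.9 rot [-0.001 -0.002  0.283] lin cm [ -3.06 -18.09   0.16] rows>= 6 q7 -1.91 w 0.0107 f [-0.2 -0.1 -4.9]
```

```bash
python3 -m creep '{"linear":[[0,0,0],[0,0,0],[0,0,0],[0,0,0],[-0.5,-3,0],[-0.5,-3,0],[-0.5,-3,0],[-0.5,-3,0],[-0.5,-3,0],[-0.5,-3,0],[0,0,0],[0,0,0],[0,0,0]],"rot":[[0,0,0.07],[0,0,0.07],[0,0,0.07],[0,0,0.073],[0,0,0],[0,0,0],[0,0,0],[0,0,0],[0,0,0],[0,0,0],[0,0,0],[0,0,0],[0,0,0]]}'; python3 -c "
from h import *
goto(.4581,.3445,.262,-.09)
cv2.imwrite('pics/w8.png',r.grab_frame('wrist'))"
```

```text
clock: 25.0
tcp_pos: [0.4585, 0.3428, 0.3936]
orientation: [3.135, -0.141, -0.004]
contact_force: [0.6, -0.5, -4.1]
grip_width: 0.0099
t 25.0 rot [0.003 0.003 0.   ] lin cm [-0.06 -0.16 13.16] rows>= 4 q7 -2.53 w 0.0099 f [ 0.6 -0.5 -4.1]
```

View pics/w8.png

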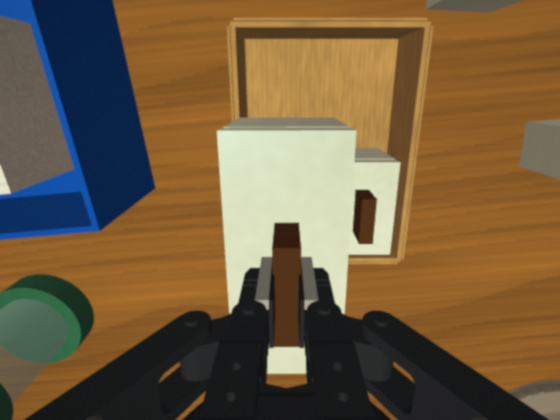

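```bash
python3 -m creep '{"linear":[[0,-0.15,3],[0,0,3],[0,0,3],[0,0,1.5],[0,0,1.2],[0,0,0.6],[0,0,0.4],[0,0,0.3],[0,0,0.1],[0,0,0],[0,0,0]],"rot":[[0,0,0],[0,0,0],[0,0,0],[0,0,0],[0,0,0],[0,0,0],[0,0,0],[0,0,0],[0,0,0],[0,0,0],[0,0,0]]}';python3 -m creep '{"linear":[[0,0,0.1],[0,0,0],[0,0,0]],"rot":[[0,0,0],[0,0,0],[0,0,0]]}'
```

```text
clock: 25.97
tcp_pos: [0.4593, 0.3454, 0.2655]
orientation: [-3.138, 0.142, -0.002]
contact_force: [0.1, 0.8, -4.2]
grip_width: 0.01
clock: 26.22
tcp_pos: [0.459, 0.3452, 0.2639]
orientation: [-3.138, 0.142, -0.001]
contact_force: [0.2, 0.2, -3.9]
grip_width: 0.0105
```

```bash
python3 -m creep '{"linear":[[0,0,0.15],[0,0,0.15],[0,0,0],[0,0,0]],"rot":[[0,0,0],[0,0,0],[0,0,0],[0,0,0]]}'
```

```text
clock: 26.55
tcp_pos: [0.459, 0.3453, 0.2613]
orientation: [-3.138, 0.142, -0.0]
contact_force: [-2.8, -1.2, 4.4]
grip_width: 0.0103
```

```bash
python3 -m creep '{"linear":[[0,0,0],[0,0,0],[0,0,0],[0,0,0],[0,0,-2],[0,0,-3],[0,0,-3],[0,0,-3],[0,0,-2],[0,0,0],[0,0,0]],"rot":[[0,0,0],[0,0,0],[0,0,0],[0,0,0],[0,0,0],[0,0,0],[0,0,0],[0,0,0],[0,0,0],[0,0,0],[0,0,0]]}' -0.2; python3 -c "
from h import *
goto(.621,.1635,.39,-.13)"
```

```text
clock: 27.47
tcp_pos: [0.4592, 0.3454, 0.3919]
orientation: [-3.137, 0.142, -0.004]
contact_force: [-0.5, 0.4, -0.1]
grip_width: 0.0513
t 27.5 rot [-0.002 -0.002  0.04 ] lin cm [18.4  15.94  0.19] rows>= 7 q7 -2.53 w 0.0513 f [-0.5  0.4 -0.1]
```

```bash
python3 -m creep '{"linear":[[2.3,2,0],[2.3,2,0],[2.3,2,0],[2.3,2,0],[2.3,2,0],[2.3,2,0],[2.3,2,0],[2.3,2,0],[0,0,0],[0,0,0],[0,0,0]],"rot":[[0,0,0.04],[0,0,0],[0,0,0],[0,0,0],[0,0,0],[0,0,0],[0,0,0],[0,0,0],[0,0,0],[0,0,0],[0,0,0]]}'; python3 -c "
from h import *
look('tin_short_a',[.621,.1635],'w9')"
```

```text
clock: 28.38
tcp_pos: [0.621, 0.1639, 0.3891]
orientation: [3.135, -0.204, -0.004]
contact_force: [-0.4, 0.1, -0.1]
grip_width: 0.0514
tin_short_a 0.98 [288. 180.] [ 0.6212  0.1628 -0.1158] 0.046
tin_short_a 0.58 [410. 291.] [0.4717 0.0531 0.2877] 0.851
grasp: [ 0.6212  0.1628 -0.1158]
t 28.5 rot [-0.     0.002 -0.012] lin cm [ 0.09  0.21 13.79] rows>= 4 q7 -2.15 w 0.0509 f [-0.3  0.6  0.2]
```

View pics/w9.png

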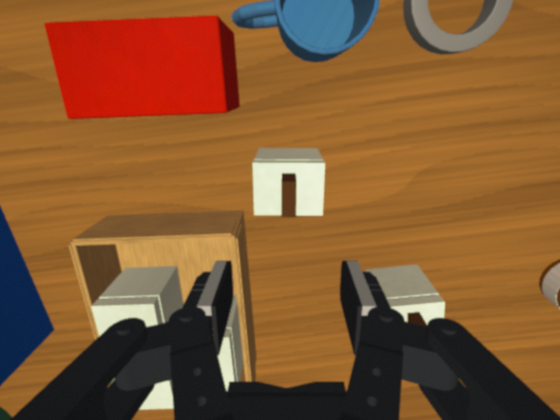

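```bash
python3 -m creep '{"linear":[[0.1,0.1,3],[0,0,3],[0,0,3],[0,0,3],[0,0,1.4],[0,0,0],[0,0,0]],"rot":[[0,0,-0.005],[0,0,0],[0,0,0],[0,0,0],[0,0,0],[0,0,0],[0,0,0]]}' 0; python3 -m creep '{"linear":[[0,0,0],[0,0,0],[0,0,0],[0,0,0],[0,0,0],[0,0,0],[0,0,0],[0,0,0],[0,0,-1],[0,0,-2],[0,0,-3],[0,0,-3],[0,0,-3],[0,0,-2],[0,0,0],[0,0,0]],"rot":[[0,0,0],[0,0,0],[0,0,0],[0,0,0],[0,0,0],[0,0,0],[0,0,0],[0,0,0],[0,0,0],[0,0,0],[0,0,0],[0,0,0],[0,0,0],[0,0,0],[0,0,0],[0,0,0]]}' 1 60;  python3 -c "
from h import *
goto(.558,.3355,.395,-.09)"
```

```text
clock: 29.07
tcp_pos: [0.6222, 0.1632, 0.2569]
orientation: [-3.135, 0.195, 0.001]
contact_force: [0.7, 0.8, 1.2]
grip_width: 0.0425
clock: 30.4
tcp_pos: [0.6224, 0.1623, 0.3985]
orientation: [-3.135, 0.197, -0.004]
contact_force: [-0.2, -0.3, -1.9]
grip_width: 0.0103
t 30.4 rot [-0.001 -0.003 -0.035] lin cm [ -7.97 -16.67   0.35] rows>= 6 q7 -2.14 w 0.0103 f [-0.2 -0.3 -1.9]
```

```bash
python3 -m creep '{"linear":[[-1.15,-2.4,0],[-1.15,-2.4,0],[-1.15,-2.4,0],[-1.15,-2.4,0],[-1.15,-2.4,0],[-1.15,-2.4,0],[-1.0,-2.3,0],[0,0,0],[0,0,0],[0,0,0]],"rot":[[0,0,-0.035],[0,0,0],[0,0,0],[0,0,0],[0,0,0],[0,0,0],[0,0,0],[0,0,0],[0,0,0],[0,0,0]]}'; python3 -c "
from h import *
import h
h.OBS=r.get_obs();r.grab_frame('top')
goto(.5585,.3355,.262,-.09)
im=r.grab_frame('wrist');cv2.imwrite('pics/w10.png',im)
h.OBS=None
"
```

```text
clock: 31.23
tcp_pos: [0.5596, 0.3352, 0.3951]
orientation: [3.136, -0.142, -0.003]
contact_force: [0.2, -0.7, -0.2]
grip_width: 0.0107
t 31.3 rot [ 0.002  0.001 -0.002] lin cm [-0.17 -0.07 13.35] rows>= 4 q7 -2.42 w 0.0102 f [-0.3 -0.5 -1. ]
```

View pics/w10.png

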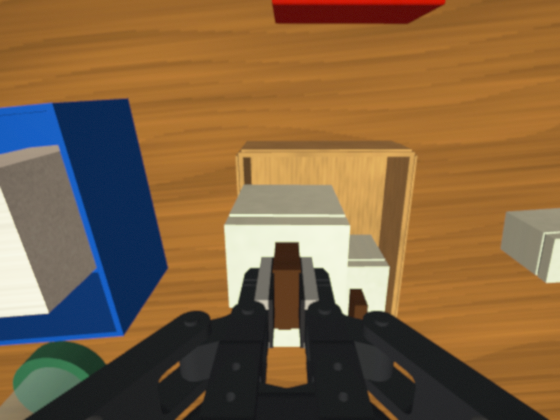

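```bash
python3 -m creep '{"linear":[[-0.1,-0.05,3],[0,0,3],[0,0,2.5],[0,0,1.5],[0,0,1.2],[0,0,0.8],[0,0,0.5],[0,0,0.4],[0,0,0.2],[0,0,0.1],[0,0,0],[0,0,0]],"rot":[[0,0,0],[0,0,0],[0,0,0],[0,0,0],[0,0,0],[0,0,0],[0,0,0],[0,0,0],[0,0,0],[0,0,0],[0,0,0],[0,0,0]]}';python3 -m creep '{"linear":[[0,0,0.1],[0,0,0],[0,0,0]],"rot":[[0,0,0],[0,0,0],[0,0,0]]}'
```

```text
clock: 32.33
tcp_pos: [0.5589, 0.3368, 0.2654]
orientation: [-3.138, 0.142, -0.001]
contact_force: [0.3, 0.7, -1.7]
grip_width: 0.0105
clock: 32.58
tcp_pos: [0.5587, 0.3367, 0.2639]
orientation: [-3.138, 0.142, -0.0]
contact_force: [0.7, 0.2, -0.8]
grip_width: 0.0104
```

```bash
python3 -m creep '{"linear":[[0,0,0.1],[0,0,0.1],[0,0,0],[0,0,0]],"rot":[[0,0,0],[0,0,0],[0,0,0],[0,0,0]]}'
```

```text
clock: 32.92
tcp_pos: [0.5589, 0.3367, 0.2628]
orientation: [-3.138, 0.142, -0.001]
contact_force: [-2.8, -2.6, 5.2]
grip_width: 0.0104
```

Contact on the floor; release and go to the last short tin.

```bash
python3 -m creep '{"linear":[[0,0,0],[0,0,0],[0,0,0],[0,0,0],[0,0,-2],[0,0,-3],[0,0,-3],[0,0,-3],[0,0,-2],[0,0,0],[0,0,0]],"rot":[[0,0,0],[0,0,0],[0,0,0],[0,0,0],[0,0,0],[0,0,0],[0,0,0],[0,0,0],[0,0,0],[0,0,0],[0,0,0]]}' -0.2; python3 -c "
from h import *
goto(.463,.0545,.39,.0)"
```

```text
clock: 33.83
tcp_pos: [0.5589, 0.3369, 0.3931]
orientation: [-3.137, 0.142, -0.004]
contact_force: [-0.6, 0.4, -0.4]
grip_width: 0.0511
t 33.8 rot [-0.002 -0.002 -0.09 ] lin cm [-9.59 28.24  0.31] rows>= 9 q7 -2.42 w 0.0511 f [-0.6  0.4 -0.4]
```

```bash
python3 -m creep '{"linear":[[0,0,0],[-0.96,2.82,0],[-0.96,2.82,0],[-0.96,2.82,0],[-0.96,2.82,0],[-0.96,2.82,0],[-0.96,2.82,0],[-0.96,2.82,0],[-0.96,2.82,0],[-0.96,2.82,0],[-0.96,2.82,0],[0,0,0],[0,0,0],[0,0,0]],"rot":[[0,0,-0.09],[0,0,0],[0,0,0],[0,0,0],[0,0,0],[0,0,0],[0,0,0],[0,0,0],[0,0,0],[0,0,0],[0,0,0],[0,0,0],[0,0,0],[0,0,0]]}'; python3 -c "
from h import *
look('tin_short_a',[.463,.0545],'w11')"
```

```text
clock: 35.0
tcp_pos: [0.4626, 0.0551, 0.391]
orientation: [-3.141, 0.0, 0.002]
contact_force: [1.2, -0.7, 0.1]
grip_width: 0.0512
tin_short_a 0.9 [288. 178.] [ 0.4625  0.0546 -0.021 ] 0.051
tin_short_a 0.64 [19. 81.] [ 0.5572  0.3405 -0.0995] 0.017
grasp: [ 0.4625  0.0546 -0.021 ]
t 35.1 rot [-0.     0.001  0.023] lin cm [-0.03  0.13 13.93] rows>= 4 q7 -1.87 w 0.0512 f [ 0.5 -0.1  0.5]
```

View pics/w11.png

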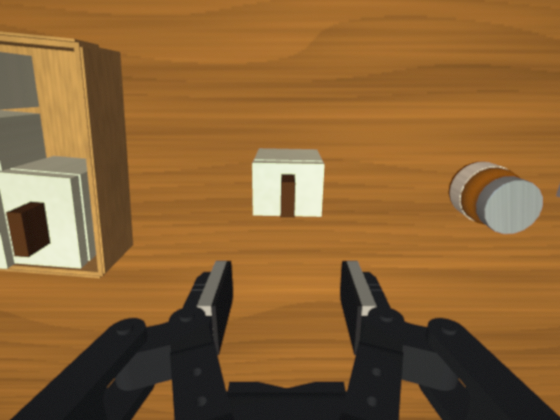

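```bash
python3 -m creep '{"linear":[[0,0.05,3],[0,0,3],[0,0,3],[0,0,3],[0,0,1.5],[0,0,0],[0,0,0]],"rot":[[0,0,0.015],[0,0,0],[0,0,0],[0,0,0],[0,0,0],[0,0,0],[0,0,0]]}' 0; python3 -m creep '{"linear":[[0,0,0],[0,0,0],[0,0,0],[0,0,0],[0,0,0],[0,0,0],[0,0,0],[0,0,0],[0,0,-1],[0,0,-2],[0,0,-3],[0,0,-3],[0,0,-3],[0,0,-2],[0,0,0],[0,0,0]],"rot":[[0,0,0],[0,0,0],[0,0,0],[0,0,0],[0,0,0],[0,0,0],[0,0,0],[0,0,0],[0,0,0],[0,0,0],[0,0,0],[0,0,0],[0,0,0],[0,0,0],[0,0,0],[0,0,0]]}' 1 60;  python3 -c "
from h import *
goto(.5266,.268,.395,-.09)"
```

```text
clock: 35.68
tcp_pos: [0.4627, 0.0552, 0.2561]
orientation: [-3.141, 0.021, 0.003]
contact_force: [-0.6, 0.1, -0.0]
grip_width: 0.0427
clock: 37.02
tcp_pos: [0.4625, 0.0542, 0.3982]
orientation: [-3.141, 0.024, -0.005]
contact_force: [0.6, -0.1, -1.7]
grip_width: 0.0107
t 37.0 rot [-0.001 -0.003  0.075] lin cm [  4.46 -21.87   0.32] rows>= 7 q7 -1.88 w 0.0107 f [ 0.6 -0.1 -1.7]
```

```bash
python3 -m creep '{"linear":[[0,0,0],[0.55,-2.7,0],[0.55,-2.7,0],[0.55,-2.7,0],[0.55,-2.7,0],[0.55,-2.7,0],[0.55,-2.7,0],[0.55,-2.7,0],[0.6,-2.95,0],[0,0,0],[0,0,0],[0,0,0]],"rot":[[0,0,0.075],[0,0,0],[0,0,0],[0,0,0],[0,0,0],[0,0,0],[0,0,0],[0,0,0],[0,0,0],[0,0,0],[0,0,0],[0,0,0]]}'; python3 -c "
from h import *
goto(.5266,.268,.262,-.09)
im=r.grab_frame('wrist');cv2.imwrite('pics/w12.png',im)
"
```

```text
clock: 38.02
tcp_pos: [0.5262, 0.2671, 0.3951]
orientation: [3.136, -0.141, -0.004]
contact_force: [-0.5, 0.0, 0.1]
grip_width: 0.0106
t 38.0 rot [ 0.002  0.003 -0.   ] lin cm [ 0.03 -0.09 13.31] rows>= 4 q7 -2.35 w 0.0106 f [-0.5  0.   0.1]
```

View pics/w12.png

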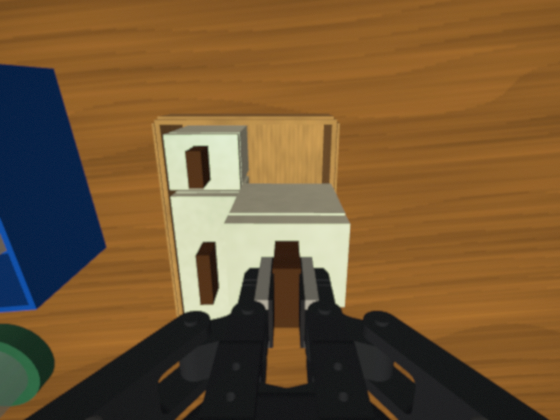

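```bash
python3 -m creep '{"linear":[[0,0,3],[0,0,3],[0,0,2.5],[0,0,1.5],[0,0,1.2],[0,0,0.8],[0,0,0.5],[0,0,0.4],[0,0,0.2],[0,0,0.1],[0,0,0.1],[0,0,0],[0,0,0]],"rot":[[0,0,0],[0,0,0],[0,0,0],[0,0,0],[0,0,0],[0,0,0],[0,0,0],[0,0,0],[0,0,0],[0,0,0],[0,0,0],[0,0,0],[0,0,0]]}';python3 -m creep '{"linear":[[0,0,0.1],[0,0,0.1],[0,0,0],[0,0,0]],"rot":[[0,0,0],[0,0,0],[0,0,0],[0,0,0]]}'
```

```text
clock: 39.15
tcp_pos: [0.5268, 0.2679, 0.2641]
orientation: [-3.138, 0.142, -0.001]
contact_force: [-0.7, -0.5, -1.3]
grip_width: 0.0103
clock: 39.48
tcp_pos: [0.5268, 0.2678, 0.2622]
orientation: [-3.138, 0.142, -0.001]
contact_force: [-2.2, -1.1, 3.9]
grip_width: 0.0104
```

```bash
python3 -m creep '{"linear":[[0,0,0],[0,0,0],[0,0,0],[0,0,0],[0,0,-2],[0,0,-3],[0,0,-3],[0,0,-3],[0,0,-3],[0,3,0],[0,3,0],[0,3,0],[0,3,0],[0,3,0],[0,3,0],[0,3,0],[0,3,0],[0,0,0],[0,0,0],[0,0,0]],"rot":[[0,0,0],[0,0,0],[0,0,0],[0,0,0],[0,0,0],[0,0,0],[0,0,0],[0,0,0],[0,0,0],[0,0,0],[0,0,0],[0,0,0],[0,0,0],[0,0,0],[0,0,0],[0,0,0],[0,0,0],[0,0,0],[0,0,0],[0,0,0]]}' -0.2; python3 -c "
from h import *
a=cv2.resize(r.grab_frame('side')[90:350,170:380],None,fx=1.8,fy=2.2,interpolation=2)
b=cv2.resize(r.grab_frame('top')[150:340,90:460],(420,a.shape[0]*3//5))
b=cv2.copyMakeBorder(b,0,a.shape[0]-b.shape[0],0,0,0)
cv2.imwrite('pics/end.png',np.hstack([a,b]))
"
```

```text
clock: 41.15
tcp_pos: [0.5051, 0.0292, 0.4018]
orientation: [-3.138, 0.142, -0.0]
contact_force: [-0.3, 0.1, 0.7]
grip_width: 0.051
```

View pics/end.png

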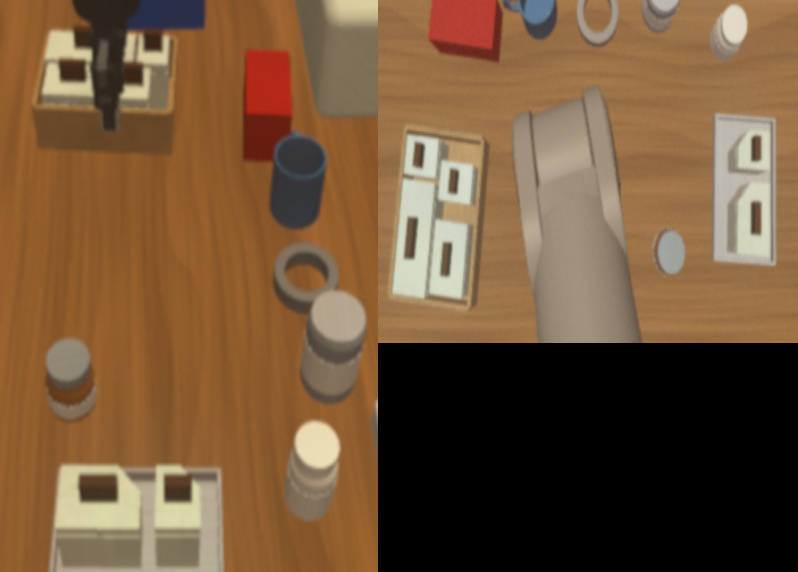

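```bash
python3 -c "
from h import *
r.grab_frame('top')
def loc(s,b):
  d=s[:2]-np.array(b[:2]);k,n=np.cos(b[2]),np.sin(b[2]);return np.round([k*d[0]+n*d[1],-n*d[0]+k*d[1]],3)
for n in list(M)[:5]:
  for f in find('top',n,.06,.004): 
    b=(.4829,.3071,-.09) if f[2][1]>0 else (.5247,-.313,-.05)
    print(n,*f,loc(f[2],b))
print(r.get_obs()['clock'],r.hand_in())"
```

```text
tin_long 0.94 [121. 284.] [ 0.4569  0.3475 -0.1361] 0.204 [-0.03   0.038]
tin_mid_a 0.84 [151. 294.] [ 0.4331  0.278  -0.0403] 0.174 [-0.047 -0.033]
tin_mid_a 0.49 [131. 235.] [ 0.5748  0.3337 -0.202 ] 1.186 [0.089 0.035]
tin_short_a 0.97 [128. 235.] [ 0.5555  0.3368 -0.1292] 0.166 [0.07  0.036]
tin_short_a 0.58 [164. 252.] [ 0.525   0.2674 -0.1357] 0.194 [ 0.045 -0.036]
crushed_mid 0.87 [415. 271.] [ 0.4849 -0.3111 -0.0731] 0.074 [-0.04 -0.  ]
crushed_short 0.92 [419. 234.] [ 0.5689 -0.3149  0.0461] 0.138 [0.044 0.   ]
the job is handed in; nothing more can be done
41.55 None
```

I packed all six tins I found and handed the job in at 41.6 s; it gives no verdict. The long tin, one mid and two short ones stand in the carton in two rows. Both crushed tins, one mid and one short, stand in the tray.

- **Final pictures:** the last side and top pictures show every tin standing level inside its container. The jam jar and the other bystanders look to be where they stood; I did not measure them.
- **Positions:** the final fits from the top camera put all six tins inside the allowed x and y ranges. These fits are rougher for the carton tins (error 0.17–0.20), because the carton walls hide part of each tin. They still agree with the positions where the gripper let go to within about 3 mm.
- **Disagreements:** one low-confidence second detection of a mid tin (p 0.49, fit error 1.19) sat on top of a short tin. I took it as a misread.
- **Forces:** set-down forces were about 4–12 N, except for the crushed mid tin, which reached 20 N with some sideways load. I checked it again straight afterwards, and it was standing flat on the tray floor.
- **Not seen:** I noticed no tin being knocked aside during the run.

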